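# Divert the vial sorter to the blue chute

### The job

The vial sorter's seesaw gate is set to the orange chute. Push the raised blue pad down to rock the gate over its pivot to the blue side, and only then push the red shutter handle fully to the right (as seen from the robot) so that all three vials run down the blue chute into the blue bin. Pushing with the fingers is all it needs: neither touch nor lift the vials, and leave the other things on the bench where they are.

Things in the scene. Friction and masses are not known exactly. Their poses are not given: they have to be found in the camera images.
- sorter: fixed vial sorter. Origin on the table below the magazine; x away from the robot, y left, z up. White base plate 8 mm thick, x -110..50, y -260..260 mm. Magazine (clear front, three vials): x -24..38, y -14..14 mm, top 195 mm above the table. Below it the seesaw gate, whose low end feeds a chute and bin: blue left (+y), orange right (-y)
- gate (a joint): tilt of the seesaw gate (rad), stops at -0.26 and +0.26; negative: the right (orange) end is down, as at the start; 0 level; positive: the left (blue) end is down. The pivot is the sorter's x axis at 85 mm height. Top-heavy, moves with under 1 N at a pad: more than about 0.1 past level it falls to that stop by itself and stays
- left_pad (a point): top centre of the blue round press pad (38 mm wide, 8 mm thick) at the left end of the gate's dark front crossbar; 88 mm in front of the sorter's origin (-x), 120 mm left of the pivot. About 145 mm above the table when raised (at the start), 115 mm with the gate level, 83 mm when fully down
- right_pad (a point): top centre of the orange press pad at the right end of the crossbar, 120 mm to the right of the pivot, otherwise the same; low at the start
- shutter (a joint): slide of the shutter under the magazine (m): 0 closed, about 0 at the start, 0.030 fully open at its stop; it opens to the right (sorter's -y), resists with about 1.2 N of friction and stays where it is left. Vials drop out once it is about half open
- handle_top (a point): top centre of the shutter's red upright handle, 16 mm (sorter's x) by 8 mm (y) by 46 mm high; top 182 mm, lower end 136 mm above the table, 68 mm in front of the magazine's centre line and 9 mm to the right of it when closed. Nothing stands to the left of it at that height. It moves with the shutter
- left_bin (a point): centre of the blue (left) bin's inner floor, 12 mm above the table; bin 53 mm wide (x), 95 mm long (y), walls 64 mm and at the outer end 78 mm above the table
- right_bin (a point): centre of the orange (right) bin's inner floor, 12 mm above the table
- vial0: capped white sample vial, 16 mm diameter, 40 mm long, 10 to 17 g, smooth (slides and rolls easily), lying along the sorter's x in the magazine (number 1 from below); origin at its centre
- vial1: capped white sample vial, 16 mm diameter, 40 mm long, 10 to 17 g, smooth (slides and rolls easily), lying along the sorter's x in the magazine (number 2 from below); origin at its centre
- vial2: capped white sample vial, 16 mm diameter, 40 mm long, 10 to 17 g, smooth (slides and rolls easily), lying along the sorter's x in the magazine (number 3 from below); origin at its centre
- dish: round clear culture dish, 62 mm wide, 14 mm high, loose, origin under its centre; to be left alone
- wellplate: square clear four-well plate, 66 x 66 x 17 mm, loose, origin under its centre; to be left alone
- media: small green bottle with a blue cap, 48 mm wide, 95 mm high, loose, origin under its centre; to be left alone
- oil: small jar with white lid, 52 mm wide, 80 mm high, loose, origin under its centre; to be left alone
- tipbox: blue tip box with clear lid, 77 x 112 x 54 mm, loose, origin under its centre; to be left alone
- heatblock: aluminium block with six wells, 100 x 130 x 45 mm, 0.9 kg, loose, origin under its centre; to be left alone

How it is judged:
On the way, in this order (a step that is already met when the one before it is completed fails the run):
1. the gate is rocked fully to the blue side while all vials are still in the magazine (value of joint gate above 0.22 rad and value of joint shutter below 0.008 m and height (world z) of each of vial0, vial1, vial2 above 0.135 m), for 0.2 s.
2. the shutter is pushed open (value of joint shutter above 0.025 m), for 0.1 s.
At the end, for the whole second after the job is handed in: the gate rests on the blue side (joint above 0.22 rad), the shutter is open (above 25 of 30 mm), and all three vials lie at rest in the blue bin (value of joint gate above 0.22 rad and value of joint shutter above 0.025 m and y of vial0 in the frame of sorter between 0.15 and 0.245 m and x of vial0 in the frame of sorter between -0.025 and 0.025 m and height (world z) of each of vial0, vial1, vial2 below 0.045 m and linear speed of each of vial0, vial1, vial2 below 0.03 m/s and y of vial1 in the frame of sorter between 0.15 and 0.245 m and x of vial1 in the frame of sorter between -0.025 and 0.025 m and y of vial2 in the frame of sorter between 0.15 and 0.245 m and x of vial2 in the frame of sorter between -0.025 and 0.025 m); the robot touches nothing.
It fails at once if a vial comes down on the orange side (y of any of vial0, vial1, vial2 in the frame of sorter below -0.06 m).
It fails at once if a vial is lifted out of the magazine or lifted from the bin (height (world z) of any of vial0, vial1, vial2 above 0.2 m).
It fails at once if the fingers touch a vial (contact force between the fingers and vial0 above 0.3 N or contact force between the fingers and vial1 above 0.3 N or contact force between the fingers and vial2 above 0.3 N).
It fails at once if a bystander is moved by more than 20 mm (distance of any of dish, wellplate, media, oil, tipbox, heatblock from where it was at the start of the episode above 0.02 m).
It also fails if it takes over 43 s, if anything falls off the work surface, if the arm or the gripper's body presses on something with over 40 N, if the wrist force passes 120 N, or if a joint passes its speed limit or range.

### The arm

A 7-joint arm with a two-finger parallel gripper is mounted at the origin on the work surface. World frame = base frame: x ahead of the robot, y to its left, z up, the work surface at z = 0. Lengths are in m, angles in rad, forces in N, time in s.
With the tool pointing down it reaches from about 0.4 to 0.875 m from the base axis. Payload 6.5 kg.
Tool frame: the origin (TCP) lies midway between the tips of the shut fingers; the grasp point (between the pads) lies 19 mm behind it (grip_depth is the distance from the TCP to the grasp point, in m); z points along the fingers, y is the line along which they close (so a half turn about z gives the same grasp; the last joint's range is limited). The gripper opens to 85 mm and grips with 20 to 120 N. Pads are 22 mm wide; open, the fingers measure 114 mm over their backs; the gripper's body (76 mm by 85 mm) begins 54 mm behind the grasp point. The pads swing forward as they close: fully open they stand 13 mm farther back than shut.
Start: joints at [-1.261, 0.536, -0.004, 1.538, 0.003, 1.067, -0.071], TCP at [0.239, 0.605, 0.231] pointing down, gripper open.
Joint ranges: [-2.7, 2.7], [-0.37, 2.16], [-1.27, 1.26], [0.24, 2.4], [-1.31, 4.45], [0.19, 1.91], [-2.76, 2.76]. Speed limits (rad/s): [2.39, 2.39, 3.14, 3.14, 3.14, 3.14, 3.14].

### API

Orientations are given as a rotation vector (axis times angle).
In Python, from plant import * gives the robot as it stands.
- The arm moves only by the shell command python3 -m inch 'ROWS' [FORCE]. ROWS is JSON, a list of rows, each an object of numbers: "claw": the gripper command: -1 is fully open, 1 is shut, values between are in proportion; "dx", "dy", "dz": the shift along the tool's x, y, z in mm; "roll": the turn about the tool's z in degrees. In form: [{"claw": .., "dx": .., "dy": .., "dz": .., "roll": ..}, ...]. A call has 1 to 10 rows; each row shifts and turns the commanded pose from where the row before left it, along the tool's axes as they then stand; what a row does not reach is not made up. A row lasts 1/10 s, in which the tool goes at most 50 mm and 8.59 degrees, less where a joint would pass 70% of its speed; a pose out of reach is approached as far as the arm can. A call with a gripper value outside its range is refused whole. The fingers move at their own pace and stop on an object; FORCE is the grip in N (left out, the last holds). Time passes only in rows, so rows that do not move let the fingers close. It gives the time, the measured TCP pose, the force, the opening and the grip force at its end, in the units of the state.
- state(): the state, without advancing time (a new reading comes with each control period).
- grab_frame(name): name is "scene" or "top" or "wrist"; returns the picture (384x512x3 uint8, red, green, blue); there is no depth.
- camera_model(name): a dict with "vfov" (degrees; the focal length in pixels is half the picture's height over the tangent of half this angle, whatever the lens; pixels are square), "cx", "cy" (the principal point, pixels), "xyz" and "rotation" of the camera in the world; the wrist camera has in their place "tool_from_camera" (4x4, takes a point from camera to tool coordinates, whose origin is the TCP and whose axes are the flange's). Camera axes: x right, y down, z forward; pixel columns grow to the right and rows downward; lengths in m; the calibration is good to about 2 mm. A picture is of the moment at which its call begins: read the wrist's pose just before it. camera_model takes no time and is no camera call.
- job_done(): hands the job in; it is judged then, once.
The state is a dict: "clock": time; "joint_pos": joint angles; "qvel": joint speeds; "joint_torque": joint torques, N m; "ee_pos": TCP position; "orientation": TCP orientation; "contact_force": force on the tool from outside, world axes, zero at the start; "moment": the same for the moment, N m; "grip_width": finger opening in m; "finger_force": force on a finger pad.
Only numpy, scipy, OpenCV 4.12 (cv2) and the standard library are available. Lean on these libraries where they do the work, as an engineer would, in place of code of your own. Each camera call takes 0.05 s, during which the arm holds its last target. There are 200 camera calls.

## Working session

There is one attempt and no reset: what is moved stays moved. The work goes in short steps, Python scripts to look and compute and a shell command to move; the robot and the scene stay as the last step left them, time stands still between calls to the robot, and variables do not carry over. Pictures are saved under pics/ and viewed, at most 10 in all, crops included, and the job is handed in when it is done.

```bash
mkdir -p pics; python3 - <<'E'
from plant import *
import cv2,numpy as np
s=state();print(s)
for n in("scene","top"):
    im=grab_frame(n);cv2.imwrite(f"pics/{n}0.png",cv2.cvtColor(im,cv2.COLOR_RGB2BGR));print(camera_model(n))
E
```

```text
{'clock': 0.0, 'joint_pos': array([-1.26119952,  0.53716987, -0.0044415 ,  1.53885476,  0.00261244,
        1.0673549 , -0.0711811 ]), 'qvel': array([-0.0012512 , -0.00033514, -0.0011323 ,  0.00012121, -0.00249701,
       -0.00022522, -0.00053421]), 'joint_torque': array([-4.02909354e-04, -5.83413112e+01,  1.04865331e+00, -2.59097028e+01,
        1.24269249e-02,  9.77601274e-03,  2.31020425e-05]), 'ee_pos': array([0.23834298, 0.60403513, 0.23041786]), 'orientation': array([-5.86643177e-01, -3.08613463e+00,  2.78101316e-03]), 'contact_force': array([ 0.86177132, -0.78999997,  0.11045725]), 'moment': array([ 0.0167178 , -0.0208425 ,  0.02520282]), 'finger_force': 0.0, 'grip_width': 0.08572110291356176}
{'vfov': 51.85943831727432, 'cx': 254.92685845614847, 'cy': 191.80281680200846, 'xyz': array([ 1.07228098, -0.32373143,  1.02950645]), 'rotation': array([-2.33126351, -1.20061182,  0.35251185])}
{'vfov': 52.91795440434918, 'cx': 258.1411938472631, 'cy': 193.03219381328256, 'xyz': array([4.74104699e-01, 1.90285660e-04, 1.21248643e+00]), 'rotation': array([-2.1419163 ,  2.15369945, -0.11883108])}
```

View pics/top0.png

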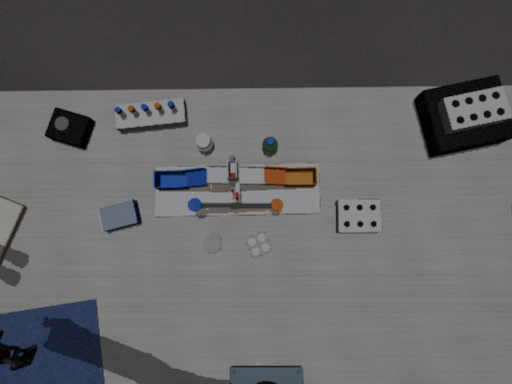

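View pics/scene0.png

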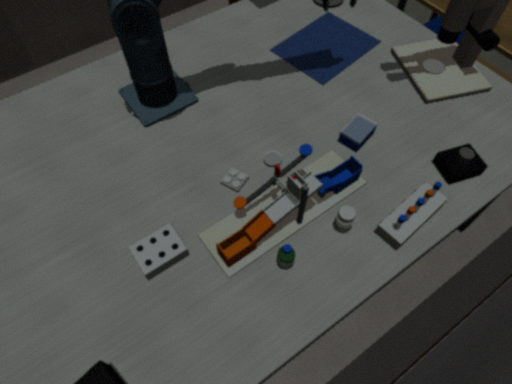

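The top view shows the blue pad at (195,205), the orange pad at (277,205) and the red handle at about (236,195). The sorter is nearly aligned with the world axes. The scene view agrees, with the pads at (305,150) and (240,203) and the handle at (277,170).

```bash
cat >h.py <<'E'
from plant import *
import cv2,numpy as np
from scipy.spatial.transform import Rotation as R
def ray(cm,u,v,z,T=None):
    f=192/np.tan(np.radians(cm["vfov"]/2))
    d=np.array([(u-cm["cx"])/f,(v-cm["cy"])/f,1])
    if T is None: A,o=R.from_rotvec(cm["rotation"]).as_matrix(),cm["xyz"]
    else: A,o=T[:3,:3],T[:3,3]
    d=A@d; return o+d*(z-o[2])/d[2]
def wristT(s,cm):
    T=np.eye(4);T[:3,:3]=R.from_rotvec(s["orientation"]).as_matrix();T[:3,3]=s["ee_pos"]
    return T@cm["tool_from_camera"]
def blobs(im,lo,hi,win,amin=4):
    hsv=cv2.cvtColor(im,cv2.COLOR_RGB2HSV);m=cv2.inRange(hsv,lo,hi)
    x0,y0,x1,y1=win;k=np.zeros_like(m);k[y0:y1,x0:x1]=m[y0:y1,x0:x1]
    n,l,st,c=cv2.connectedComponentsWithStats(k)
    return [(st[i,4],c[i].round(1),st[i,:4]) for i in range(1,n) if st[i,4]>=amin]
E
python3 - <<'E'
from h import *
W={"top":[(180,195,212,216),(265,195,290,216),(222,155,250,205)],"scene":[(295,140,316,160),(230,193,252,212),(268,158,300,180)]}
H=[((105,120,50),(125,255,255)),((5,150,80),(18,255,255)),((0,150,60),(4,255,255))]
for n in W:
    im=cv2.cvtColor(cv2.imread(f"pics/{n}0.png"),cv2.COLOR_BGR2RGB);cm=camera_model(n);print({k:cm[k] for k in cm if k not in("xyz","rotation")})
    for w,h,z in zip(W[n],H,(.145,.083,.175)):
        for b in blobs(im,*h,w): print(n,b,ray(cm,*b[1],z).round(4))
print(camera_model("wrist"))
print(R.from_rotvec(state()["orientation"]).as_matrix().round(3))
E
```

```text
{'vfov': 52.91795440434918, 'cx': 258.1411938472631, 'cy': 193.03219381328256}
top (np.int32(129), array([194.4, 204.3]), array([188, 198,  14,  13], dtype=int32)) [0.5802 0.1956 0.145 ]
top (np.int32(103), array([276.2, 204.8]), array([271, 199,  12,  12], dtype=int32)) [ 0.5835 -0.0341  0.083 ]
top (np.int32(17), array([232.1, 174.8]), array([230, 173,   5,   4], dtype=int32)) [0.6576 0.0882 0.175 ]
top (np.int32(13), array([236., 195.]), array([235, 193,   3,   5], dtype=int32)) [0.6019 0.0774 0.175 ]
{'vfov': 51.85943831727432, 'cx': 254.92685845614847, 'cy': 191.80281680200846}
scene (np.int32(117), array([305.4, 149.3]), array([299, 144,  13,  12], dtype=int32)) [0.5833 0.1946 0.145 ]
scene (np.int32(114), array([239.5, 202. ]), array([234, 197,  12,  11], dtype=int32)) [ 0.5864 -0.0365  0.083 ]
scene (np.int32(11), array([277.2, 166.4]), array([275, 165,   5,   4], dtype=int32)) [0.6009 0.0793 0.175 ]
scene (np.int32(6), array([293.8, 176.8]), array([293, 176,   3,   3], dtype=int32)) [0.6529 0.0944 0.175 ]
{'vfov': 65.29397786868297, 'cx': 258.76824287116517, 'cy': 190.06168014871685, 'tool_from_camera': array([[ 8.81823848e-04, -9.46610657e-01, -3.22377861e-01,
         8.25468783e-02],
       [ 9.99999607e-01,  8.04325388e-04,  3.73600457e-04,
         1.43223900e-03],
       [-9.43574758e-05, -3.22378064e-01,  9.46610994e-01,
        -1.42823921e-01],
       [ 0.00000000e+00,  0.00000000e+00,  0.00000000e+00,
         1.00000000e+00]])}
[[-0.93   0.367 -0.   ]
 [ 0.367  0.93  -0.002]
 [-0.    -0.002 -1.   ]]
```

```bash
python3 -m inch '[{"claw":1,"roll":-7.2},{"claw":1,"roll":-7.2},{"claw":1,"roll":-7.1},{"claw":1,"dx":-20,"dy":-20},{"claw":1,"dx":-30,"dy":-35},{"claw":1,"dx":-30,"dy":-35},{"claw":1,"dx":-30,"dy":-35},{"claw":1,"dx":-30,"dy":-35},{"claw":1,"dx":-30,"dy":-35},{"claw":1,"dx":-30,"dy":-35}]'; python3 -m inch '[{"claw":1,"dx":-25,"dy":-35},{"claw":1,"dx":-20,"dy":-35},{"claw":1,"dx":-15,"dy":-20},{"claw":1},{"claw":1}]'
```

```text
$[0]: bad value
$[0]: bad value
```

```bash
python3 - <<'E'
from h import *
s=state();print(s["ee_pos"],s["orientation"],s["contact_force"],s["grip_width"])
im=grab_frame("wrist");cv2.imwrite("pics/w1.png",cv2.cvtColor(im,cv2.COLOR_RGB2BGR))
cm=camera_model("wrist");T=wristT(s,cm)
for n,h,z in(("b",((105,120,50),(125,255,255)),.145),("r",((0,150,60),(4,255,255)),.16)):
    for b in blobs(im,*h,(0,0,512,384),60): print(n,b,ray(cm,*b[1],z,T).round(4))
E
```

```text
[0.2383478  0.60410838 0.23049758] [-5.86709240e-01 -3.08614102e+00  2.45711256e-03] [ 0.64559995 -0.06206206  0.72178639] 0.08549044888773703
b (np.int32(55176), array([282.1,  81.1]), array([ 87,   0, 395, 223], dtype=int32)) [0.1638 0.6529 0.145 ]
```

View pics/w1.png

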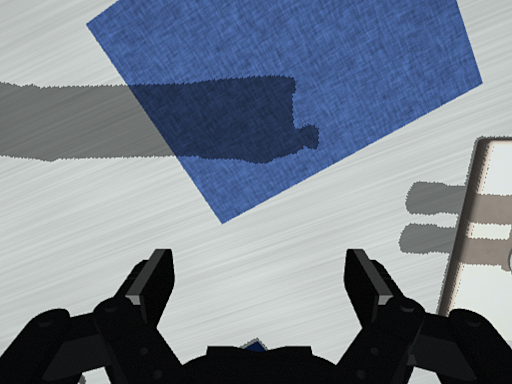

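The moves were refused, probably because every key has to be given. The picture only shows the blue mat from the start pose. I'll resend with full rows.

```bash
python3 -m inch '[{"claw":1,"dx":0,"dy":0,"dz":0,"roll":-7.2},{"claw":1,"dx":0,"dy":0,"dz":0,"roll":-7.2},{"claw":1,"dx":0,"dy":0,"dz":0,"roll":-7.1},{"claw":1,"dx":-20,"dy":-20,"dz":0,"roll":0},{"claw":1,"dx":-30,"dy":-35,"dz":0,"roll":0},{"claw":1,"dx":-30,"dy":-35,"dz":0,"roll":0},{"claw":1,"dx":-30,"dy":-35,"dz":0,"roll":0},{"claw":1,"dx":-30,"dy":-35,"dz":0,"roll":0},{"claw":1,"dx":-30,"dy":-35,"dz":0,"roll":0},{"claw":1,"dx":-30,"dy":-35,"dz":0,"roll":0}]'
```

```text
clock: 1.15
ee_pos: [0.4393, 0.3728, 0.2312]
orientation: [-0.001, -3.141, 0.0]
contact_force: [0.5, -0.4, -0.5]
grip_width: 0.0002
finger_force: 0.0
```

```bash
python3 -m inch '[{"claw":1,"dx":-28,"dy":-35,"dz":0,"roll":0},{"claw":1,"dx":-28,"dy":-35,"dz":0,"roll":0},{"claw":1,"dx":-28,"dy":-35,"dz":0,"roll":0},{"claw":1,"dx":-28,"dy":-35,"dz":0,"roll":0},{"claw":1,"dx":-20,"dy":-25,"dz":0,"roll":0},{"claw":1,"dx":-11,"dy":-12,"dz":0,"roll":0},{"claw":1,"dx":0,"dy":0,"dz":0,"roll":0},{"claw":1,"dx":0,"dy":0,"dz":0,"roll":0}]'
python3 - <<'E'
from h import *
s=state();print(s["ee_pos"],s["orientation"],s["contact_force"],s["grip_width"])
im=grab_frame("wrist");cv2.imwrite("pics/w2.png",cv2.cvtColor(im,cv2.COLOR_RGB2BGR))
cm=camera_model("wrist");T=wristT(s,cm)
for n,h,z in(("b",((105,120,50),(125,255,255)),.145),("r",((0,150,60),(4,255,255)),.16)):
    for b in blobs(im,*h,(0,0,512,384),60): print(n,b,ray(cm,*b[1],z,T).round(4))
E
```

```text
clock: 1.95
ee_pos: [0.5802, 0.1995, 0.231]
orientation: [0.002, -3.14, -0.002]
contact_force: [-0.4, 0.5, 0.3]
grip_width: 0.0001
finger_force: 0.0
[0.58018292 0.19947543 0.23099773] [ 2.15248077e-03 -3.14032408e+00 -1.75835397e-03] [-0.38890808  0.52499423  0.28347394] 0.00013240812545139115
b (np.int32(661), array([460.2, 121.9]), array([419, 102,  93,  86], dtype=int32)) [0.5217 0.3516 0.145 ]
b (np.int32(1502), array([255. , 195.7]), array([233, 174,  45,  45], dtype=int32)) [0.5808 0.1977 0.145 ]
b (np.int32(5156), array([313.5, 233.9]), array([233, 205, 144,  64], dtype=int32)) [0.6152 0.2473 0.145 ]
b (np.int32(149), array([376.4, 248.2]), array([373, 230,   8,  38], dtype=int32)) [0.6288 0.3025 0.145 ]
b (np.int32(305), array([ 76. , 333.3]), array([ 66, 321,  21,  23], dtype=int32)) [0.7217 0.0253 0.145 ]
r (np.int32(214), array([ 88.8, 242.3]), array([ 82, 233,  15,  20], dtype=int32)) [0.6153 0.0648 0.16  ]
```

View pics/w2.png

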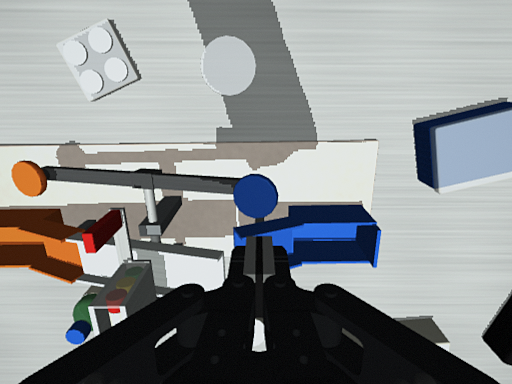

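The wrist view shows the blue pad at (255,196), which puts it at (0.581, 0.198), right under the tool. The red handle is at about (100,232). Nothing lies between the tool and the pad, so I'll press down.

```bash
python3 -m inch '[{"claw":1,"dx":0,"dy":-1,"dz":25,"roll":0},{"claw":1,"dx":0,"dy":-1,"dz":30,"roll":0},{"claw":1,"dx":0,"dy":0,"dz":20,"roll":0},{"claw":1,"dx":0,"dy":0,"dz":10,"roll":0},{"claw":1,"dx":0,"dy":0,"dz":10,"roll":0},{"claw":1,"dx":0,"dy":0,"dz":10,"roll":0},{"claw":1,"dx":0,"dy":0,"dz":10,"roll":0},{"claw":1,"dx":0,"dy":0,"dz":10,"roll":0},{"claw":1,"dx":0,"dy":0,"dz":10,"roll":0},{"claw":1,"dx":0,"dy":0,"dz":7,"roll":0}]'
python3 -m inch '[{"claw":1,"dx":0,"dy":0,"dz":2,"roll":0},{"claw":1,"dx":0,"dy":0,"dz":0,"roll":0},{"claw":1,"dx":0,"dy":0,"dz":0,"roll":0}]'
```

```text
clock: 3.0
ee_pos: [0.5811, 0.1952, 0.0883]
orientation: [-0.001, -3.141, 0.001]
contact_force: [1.6, 0.7, -0.1]
grip_width: 0.0001
finger_force: 0.0
clock: 3.3
ee_pos: [0.5812, 0.1953, 0.0877]
orientation: [-0.001, -3.141, 0.0]
contact_force: [-3.2, -0.5, 5.4]
grip_width: -0.0
finger_force: 2.9
```

```bash
python3 -m inch '[{"claw":1,"dx":0,"dy":0,"dz":-15,"roll":0},{"claw":1,"dx":0,"dy":0,"dz":-30,"roll":0},{"claw":1,"dx":0,"dy":0,"dz":-40,"roll":0},{"claw":1,"dx":0,"dy":0,"dz":-40,"roll":0},{"claw":1,"dx":0,"dy":0,"dz":-18,"roll":0},{"claw":1,"dx":0,"dy":0,"dz":0,"roll":0},{"claw":1,"dx":0,"dy":0,"dz":0,"roll":0}]'
python3 - <<'E'
from h import *
s=state()
im=grab_frame("wrist");cv2.imwrite("pics/w3.png",cv2.cvtColor(im,cv2.COLOR_RGB2BGR))
t=grab_frame("top");cm=camera_model("top")
for b in blobs(t,(0,150,60),(4,255,255),(222,185,250,205)): print(b,ray(cm,*b[1],.175))
E
```

```text
clock: 4.0
ee_pos: [0.5813, 0.1954, 0.2307]
orientation: [0.001, 3.141, 0.0]
contact_force: [0.0, 0.5, 0.5]
grip_width: -0.0003
finger_force: 0.0
(np.int32(12), array([236.1, 194.9]), array([235, 193,   3,   5], dtype=int32)) [0.60218916 0.07711899 0.175     ]
```

View pics/w3.png

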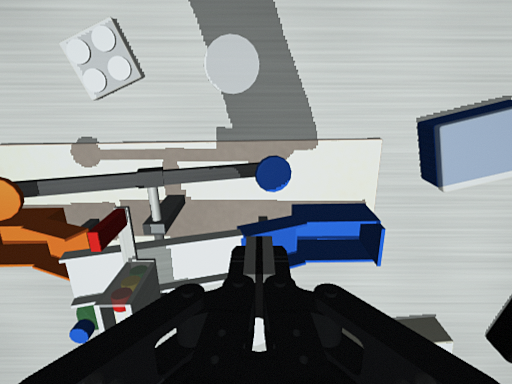

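The gate is now down on the blue side: the blue pad at (273,173) is low and the right end is raised. The handle at (105,230) is still closed. Next I'll place the fingers to the left of the handle.

```bash
python3 -m inch '[{"claw":1,"dx":-10,"dy":-30,"dz":0,"roll":0},{"claw":1,"dx":-11,"dy":-35,"dz":0,"roll":0},{"claw":1,"dx":0,"dy":0,"dz":30,"roll":0},{"claw":1,"dx":0,"dy":0,"dz":30,"roll":0},{"claw":1,"dx":0,"dy":0,"dz":19,"roll":0},{"claw":1,"dx":0,"dy":0,"dz":0,"roll":0},{"claw":1,"dx":0,"dy":0,"dz":0,"roll":0}]'
python3 - <<'E'
from h import *
im=grab_frame("wrist");cv2.imwrite("pics/w4.png",cv2.cvtColor(im,cv2.COLOR_RGB2BGR))
E
```

```text
clock: 4.8
ee_pos: [0.6019, 0.1303, 0.1508]
orientation: [-0.001, -3.14, 0.001]
contact_force: [-0.2, -0.3, 0.3]
grip_width: -0.0001
finger_force: 0.0
```

View pics/w4.png

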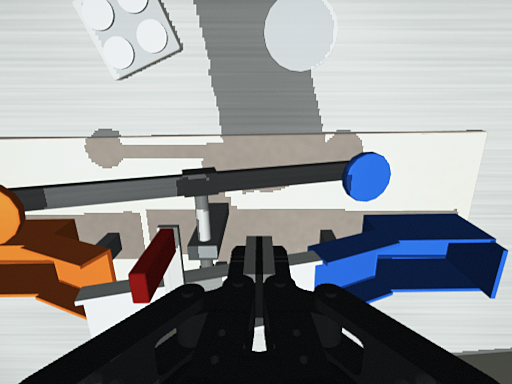

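The red handle runs from (140,285) to (170,235) and lies directly left of the fingertips at (258,245) in the image, with a clear path between. Pushing right.

```bash
python3 -m inch '[{"claw":1,"dx":0,"dy":-15,"dz":0,"roll":0},{"claw":1,"dx":0,"dy":-10,"dz":0,"roll":0},{"claw":1,"dx":0,"dy":-6,"dz":0,"roll":0},{"claw":1,"dx":0,"dy":-6,"dz":0,"roll":0},{"claw":1,"dx":0,"dy":-6,"dz":0,"roll":0},{"claw":1,"dx":0,"dy":-6,"dz":0,"roll":0},{"claw":1,"dx":0,"dy":-6,"dz":0,"roll":0},{"claw":1,"dx":0,"dy":-5,"dz":0,"roll":0},{"claw":1,"dx":0,"dy":-4,"dz":0,"roll":0},{"claw":1,"dx":0,"dy":0,"dz":0,"roll":0}]'
python3 -m inch '[{"claw":1,"dx":0,"dy":-2,"dz":0,"roll":0},{"claw":1,"dx":0,"dy":0,"dz":0,"roll":0}]'
```

```text
clock: 5.85
ee_pos: [0.6022, 0.0664, 0.1512]
orientation: [-0.001, -3.141, -0.001]
contact_force: [0.9, 2.2, 0.2]
grip_width: 0.0004
finger_force: 0.9
clock: 6.05
ee_pos: [0.6022, 0.0663, 0.1513]
orientation: [0.002, -3.142, -0.003]
contact_force: [0.5, 5.1, 0.1]
grip_width: 0.0002
finger_force: 2.7
```

```bash
python3 -m inch '[{"claw":1,"dx":0,"dy":-3,"dz":0,"roll":0},{"claw":1,"dx":0,"dy":0,"dz":0,"roll":0},{"claw":1,"dx":0,"dy":0,"dz":0,"roll":0}]'
python3 -m inch '[{"claw":1,"dx":0,"dy":15,"dz":0,"roll":0},{"claw":1,"dx":0,"dy":25,"dz":0,"roll":0},{"claw":1,"dx":0,"dy":30,"dz":-20,"roll":0},{"claw":1,"dx":10,"dy":25,"dz":-40,"roll":0},{"claw":1,"dx":20,"dy":0,"dz":-40,"roll":0},{"claw":1,"dx":20,"dy":0,"dz":0,"roll":0},{"claw":1,"dx":0,"dy":0,"dz":0,"roll":0},{"claw":1,"dx":0,"dy":0,"dz":0,"roll":0},{"claw":1,"dx":0,"dy":0,"dz":0,"roll":0}]'
python3 - <<'E'
from h import *
im=grab_frame("wrist");cv2.imwrite("pics/w5.png",cv2.cvtColor(im,cv2.COLOR_RGB2BGR))
for n,w in(("top",(222,185,250,205)),("scene",(260,158,290,180))):
    t=grab_frame(n);cm=camera_model(n)
    for b in blobs(t,(0,150,60),(4,255,255),w): print(n,b[:2],ray(cm,*b[1],.175))
E
```

```text
clock: 6.35
ee_pos: [0.6022, 0.0661, 0.1513]
orientation: [-0.005, 3.141, 0.008]
contact_force: [0.8, 10.7, -1.0]
grip_width: 0.0002
finger_force: 5.3
clock: 7.25
ee_pos: [0.5526, 0.1559, 0.2504]
orientation: [-0.002, -3.141, 0.002]
contact_force: [0.4, -0.6, 0.1]
grip_width: 0.0
finger_force: 0.0
top (np.int32(11), array([246.5, 194.7])) [0.60255213 0.04888961 0.175     ]
scene (np.int32(18), array([268.7, 171.3])) [0.60053016 0.05145355 0.175     ]
```

View pics/w5.png

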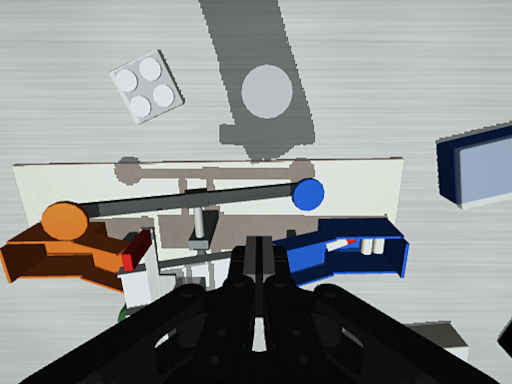

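The handle has moved 28 mm to its stop. All three vials came out on the blue side: two lie at (372,245) and one sits skewed at (340,243), possibly at the bin's entrance. I'll look again from closer to the bin.

```bash
python3 -m inch '[{"claw":1,"dx":20,"dy":30,"dz":0,"roll":0},{"claw":1,"dx":30,"dy":40,"dz":0,"roll":0},{"claw":1,"dx":20,"dy":30,"dz":0,"roll":0},{"claw":1,"dx":0,"dy":10,"dz":0,"roll":0},{"claw":1,"dx":0,"dy":0,"dz":0,"roll":0},{"claw":1,"dx":0,"dy":0,"dz":0,"roll":0},{"claw":1,"dx":0,"dy":0,"dz":0,"roll":0}]'
python3 - <<'E'
from h import *
s=state();im=grab_frame("wrist");cm=camera_model("wrist");T=wristT(s,cm)
def px(p):
    f=192/np.tan(np.radians(cm["vfov"]/2));q=np.linalg.inv(T)@np.r_[p,1];return np.array([cm["cx"]+f*q[0]/q[2],cm["cy"]+f*q[1]/q[2]])
o=np.array([.670,.080])
c=px([.670,.28,.03]).astype(int);print(c)
for y in(.15,.245): print("limit",y,px([.67,.08+y,.03]).round())
x0,y0=max(0,min(c[0]-100,312)),max(0,min(c[1]-75,234))
print(x0,y0)
cv2.imwrite("pics/w6.png",cv2.resize(cv2.cvtColor(im[y0:y0+150,x0:x0+200],cv2.COLOR_RGB2BGR),None,fx=4,fy=4,interpolation=cv2.INTER_CUBIC))
E
```

```text
clock: 8.1
ee_pos: [0.4835, 0.2646, 0.2511]
orientation: [0.006, 3.141, -0.002]
contact_force: [0.3, -1.0, -0.3]
grip_width: -0.0001
finger_force: 0.0
[269 285]
limit 0.15 [234. 285.]
limit 0.245 [300. 285.]
169 210
```

View pics/w6.png

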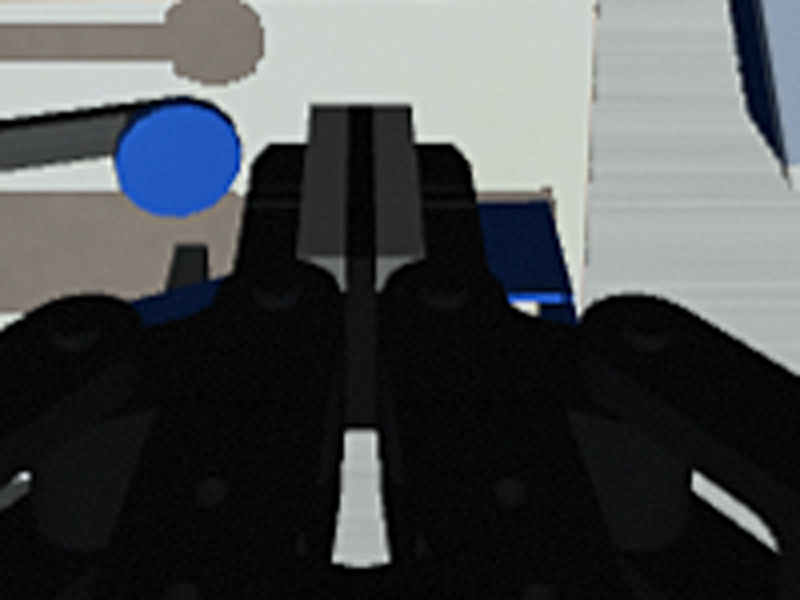

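The fingers hide the bin because I moved back instead of forward. I'll go forward, staying high.

```bash
python3 -m inch '[{"claw":1,"dx":-25,"dy":0,"dz":0,"roll":0},{"claw":1,"dx":-40,"dy":0,"dz":0,"roll":0},{"claw":1,"dx":-40,"dy":0,"dz":0,"roll":0},{"claw":1,"dx":-40,"dy":0,"dz":0,"roll":0},{"claw":1,"dx":-25,"dy":0,"dz":0,"roll":0},{"claw":1,"dx":0,"dy":0,"dz":0,"roll":0},{"claw":1,"dx":0,"dy":0,"dz":0,"roll":0},{"claw":1,"dx":0,"dy":0,"dz":0,"roll":0}]'
python3 - <<'E'
from h import *
s=state();im=grab_frame("wrist");cm=camera_model("wrist");T=wristT(s,cm)
def px(p):
    f=192/np.tan(np.radians(cm["vfov"]/2));q=np.linalg.inv(T)@np.r_[p,1];return np.array([cm["cx"]+f*q[0]/q[2],cm["cy"]+f*q[1]/q[2]])
c=px([.670,.275,.03]).astype(int)
x0,y0=max(0,min(c[0]-100,312)),max(0,min(c[1]-75,234))
for y in(.15,.245): print("limit",y,((px([.67,.08+y,.025])-[x0,y0])*4).round())
cv2.imwrite("pics/w7.png",cv2.resize(cv2.cvtColor(im[y0:y0+150,x0:x0+200],cv2.COLOR_RGB2BGR),None,fx=4,fy=4,interpolation=cv2.INTER_CUBIC))
E
```

```text
clock: 8.95
ee_pos: [0.6516, 0.2662, 0.2512]
orientation: [-0.001, -3.141, 0.0]
contact_force: [-0.5, 0.0, 0.9]
grip_width: 0.0005
finger_force: 0.0
limit 0.15 [261. 298.]
limit 0.245 [560. 298.]
```

View pics/w7.png

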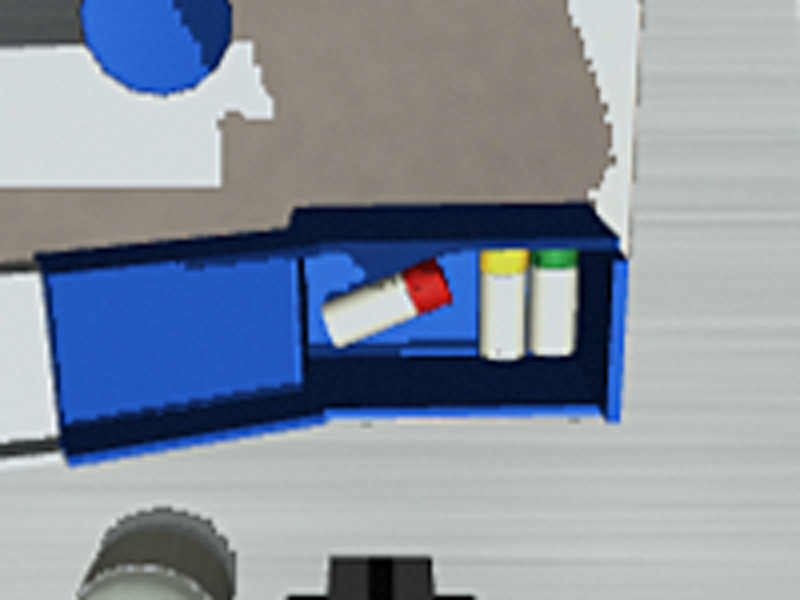

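All three vials lie flat on the blue bin's floor: red at (385,303), yellow at (503,303) and green at (555,303). They are inside the limits of columns 261 to 560, the gate is down and the robot is clear.

```bash
python3 -c "
from plant import *
print(job_done())"
```

```text
the job is handed in; nothing more can be done
None
```

I rocked the gate to the blue side, then opened the shutter to its stop; the last picture showed all three vials lying in the blue bin, and I handed the job in at about 9 s (no verdict was returned).

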